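Pack oak plugs into an infusion tube

ROBOT

A 7-joint arm with a two-finger parallel gripper is mounted at the origin on the work surface. World frame = base frame: x ahead of the robot, y to its left, z up, the work surface at z = 0. Lengths are in m, angles in rad, forces in N, time in s.
With the tool pointing down it reaches from about 0.35 to 0.9 m from the base axis. Payload 8.1 kg.
Tool frame: the origin (TCP) lies at the centre of the arm's flange, where the gripper is bolted on; the fingertips stand 178 mm ahead of it and the grasp point (between the pads) lies 159 mm ahead of it; z points along the fingers, y is the line along which they close (so a half turn about z gives the same grasp; the last joint's range is limited). The gripper opens to 92 mm and grips with 3 to 60 N. Pads are 19 mm wide; open, the fingers measure 130 mm over their backs; the gripper's body (75 mm by 190 mm) begins 47 mm behind the grasp point.
Start: joints at [-1.422, 0.434, 0.025, 1.573, -0.012, 1.134, -0.075], TCP at [0.156, 0.605, 0.405] pointing down, gripper open.
Joint ranges: [-2.62, 2.62], [-0.44, 2.09], [-1.27, 1.32], [0.08, 2.57], [-1.32, 4.46], [0.12, 2], [-2.74, 2.74]. Speed limits (rad/s): [2.22, 2.22, 3.01, 3.01, 3.14, 3.14, 3.14].

INTERFACE

Orientations are given as a unit quaternion [x, y, z, w].
In Python, from plant import ctrl gives the robot as it stands. The module is installed in compiled form; this text tells all that it offers.
- The arm moves only by the tool servo_tool, never from a script. Its argument "commands" is a list of rows, each a list of 3 entries, a list of its own where there are three numbers: the closure, from 0 (fully open) to 1 (shut), then the shift along the tool's x, y, z in cm, then the turn, a rotation vector about the tool's x, y, z in degrees. In form: [[grip, [dx, dy, dz], [wx, wy, wz]], ...]. A call has 1 to 10 rows; each row shifts and turns the commanded pose from where the row before left it, along the tool's axes as they then stand; what a row does not reach is not made up. A row lasts 1/10 s, in which the tool goes at most 50 mm and 8.59 degrees, less where a joint would pass 70% of its speed; a pose out of reach is approached as far as the arm can. A call is refused whole if a number of a shift passes 5 or a number of a turn 8.59, either way. A call with a gripper value outside its range is refused whole. The fingers move at their own pace and stop on an object; "force" is the grip in N (left out, the last holds). Time passes only in rows, so rows that do not move let the fingers close. It gives the time, the measured TCP pose, the force, the opening and the grip force at its end, in the units of the state.
- ctrl.sense(): the state, without advancing time (a new reading comes with each control period).
- ctrl.camera(name): name is "side" or "top" or "wrist"; returns a dict with "pixels" (400x640x3 uint8, blue, green, red), "range_z" (400x640 float32, m along the optical axis (not along the pixel's ray), 0 where there is no reading), "fov_y" (degrees; the focal length in pixels is half the picture's height over the tangent of half this angle, whatever the lens; pixels are square), "cx", "cy" (the principal point, pixels), "rvec" (rotation vector, rad) and "tvec" (3), from world to camera coordinates, as OpenCV has them. Camera axes: x right, y down, z forward; pixel columns grow to the right and rows downward; lengths in m; the calibration is good to about 2 mm. The wrist camera is an equidistant fisheye: a pixel r from the principal point sees the ray r / f radians off the axis. A picture is of the moment at which its call begins.
- ctrl.finish_job(): hands the job in; it is judged then, once.
Trained networks look in a picture, given as the dict that the camera call returned (one of the last four; its "shot" number tells which), for a name from the list of things; names that differ only in an ending like _2 or _b are one class to them, and where a whole thing is asked for, a point or a joint stands for the part that bears it (a point fixed in the world has none). Each returns a list of dicts, best first, with "p" (0 to 1); they miss things now and then, are a little off and sometimes report something else, mostly with a low value. They report only what shows in the picture. A call takes as long as a camera call. They do not tell look-alikes from the thing itself.
- ctrl.regions_of(picture, label): "mask" (400x640 bool, what is visible of it) and "extent" ([left, top, right, bottom] in pixels, round what is visible of it).
The state is a dict: "time": time; "joints": joint angles; "qvel": joint speeds; "joint_efforts": joint torques, N m; "tool_pos": TCP position; "orientation": TCP orientation; "force": force on the tool from outside, world axes, zero at the start; "wrist_torque": the same for the moment, N m; "grip_width": opening from 0.0 (shut) to 1.0 (fully open); "grasp_force": force on a finger pad.
Only numpy, scipy, OpenCV 4.12 (cv2) and the standard library are available. Lean on these libraries where they do the work, as an engineer would, in place of code of your own. Each camera call takes 0.05 s, during which the arm holds its last target. There are 200 camera calls.

TASK

Load the upright white infusion tube: put both oak plugs into its mouth, then use the tamper to push them down the tube until they bottom out on the sprung strainer, and lean on them there with about 16 N for a second, never more than 25 N. Then stand the tamper back in its wooden holder, let go and move clear, leaving the other things on the bench where they are.

Things in the scene. Friction and masses are not known exactly. Their poses are not given: they have to be found in the camera images.
- tube_mouth (a point): Centre of the mouth of the fixed upright white tube, 132 above the bench; z up along the bore. Rim outer diameter 52; the mouth flares, inside 43 at the rim, 34 from 8 to 42 below it. A plug dropped in rests on three sprung brass strips, its underside about 42 to 48 below the rim; a second one stands on it, its top about level with the rim.
- tube: The same tube; origin at the centre of its 110 x 110 x 12 steel foot plate, on the bench. Strips narrow the bore from 36 to 28 and grip the plugs all the way down: sliding takes about 4 to 9 N, getting past the strip tops up to 13 N, differing from run to run. The strainer floor lies 92 to 112 below the rim, differing from run to run, hidden from outside.
- strainer (a joint): Compression (m) of the sprung strainer floor (steel disc) inside the tube: 0 unloaded, grows downward as the plugs are pressed on it, about 3 N per mm on top of the strips' friction, hard stop at 0.010. It does not tell how deep the floor lies.
- plug_a_center (a point): Centre of an oak plug: pale wooden cylinder 30 diameter, 24 high, 20 g, standing upright on the grey plastic board (170 x 130) (top of board 12 above the bench); this point is 12 above its underside. Both plugs are alike and either may go first; the two stand about 70 apart, centre to centre.
- plug_b_center (a point): Centre of the other oak plug, same size, standing upright on the same board.
- tamper_grip (a point): Point on the axis of the tamper, low in its wooden handle, 122 above its foot; z points up from foot to handle. The tamper stands upright in its holder, foot on the hole's floor, handle up; fingertips can rest just above its brass flange.
- tamper: The tamper, rigid, about 180 g, 151 long; origin at the centre of its foot's underside. Steel foot 22 diameter, 14 high; shaft 14 diameter; brass flange 32 diameter from 95 to 101 above the foot; wooden handle 22 diameter from 101 to 151.
- holder_mouth (a point): Centre of the upper mouth of the tamper's holder: fixed dark wooden block 80 x 80 x 45 with a round upright hole 29 wide, 35 deep (its floor is 10 above the bench); this point is at the block's top, 45 above the bench.
- plug_a: The first oak plug, origin at the centre of its underside.
- plug_b: The second oak plug, origin at the centre of its underside.
- bung: Bystander: white plastic barrel bung, 46 wide, 35 high; origin at the centre of its underside.
- cork_bung: Bystander: cork barrel bung, 52 wide, 32 high; origin at the centre of its underside.
- beaker: Bystander: open steel sampling cup, 60 wide, 60 high; origin at the centre of its underside.
- sample: Bystander: amber sample bottle, 60 wide, 160 high; origin at the centre of its underside.
- jar: Bystander: glass jar with brass lid, 72 wide, 90 high; origin at the centre of its underside.
- figurine: Bystander: small white ceramic figurine, 52 wide, 128 high, breakable; origin at the centre of its underside.
- mallet: Bystander: hammer lying on the bench; origin under its middle.
Not all that is in view belongs to the job. Leave any red look-alike of the plug_a alone. Leave any green look-alike of the plug_b alone.

How it is judged:
On the way, in this order (a step that is already met when the one before it is completed fails the run):
1. both oak plugs are in the tube, one on the other (horizontal distance between each of plug_a_center, plug_b_center and tube_mouth below 0.006 m and z of each of plug_a_center, plug_b_center in the frame of tube_mouth below 0 m), for 0.2 s.
2. the tamper presses the bottomed-out plugs onto the strainer with 12 N or more for 0.5 s (horizontal distance between each of plug_a_center, plug_b_center and tube_mouth below 0.006 m and z of each of plug_a_center, plug_b_center in the frame of tube_mouth below -0.035 m and value of joint strainer above 0.0015 m and (contact force between tamper and plug_a above 12 N or contact force between tamper and plug_b above 12 N)), for 0.5 s.
At the end, for the whole second after the job is handed in: Both plugs in the tube, within 6 mm of its axis, centres over 35 mm below the rim, still bearing on the strainer (spring at least 0.3 mm compressed); tamper upright (0.1 rad) in its holder, foot within 7 mm of the hole's axis and 31 mm or more below its top; all at rest (horizontal distance between each of plug_a_center, plug_b_center and tube_mouth below 0.006 m and z of each of plug_a_center, plug_b_center in the frame of tube_mouth below -0.035 m and value of joint strainer above 0.0003 m and horizontal distance between tamper and holder_mouth below 0.007 m and z of tamper in the frame of holder_mouth below -0.031 m and angle between tamper's own z axis and vertical below 0.1 rad and linear speed of tamper below 0.02 m/s and linear speed of each of plug_a, plug_b below 0.01 m/s); the robot touches nothing.
It fails at once if the tamper presses on a plug with more than 25 N (contact force between tamper and plug_a above 25 N or contact force between tamper and plug_b above 25 N).
It fails at once if a bystander on the bench is moved by more than 30 mm or tipped over (distance of any of bung, cork_bung, beaker, sample, jar, figurine, mallet from where it was at the start of the episode above 0.03 m or angle between any of bung, cork_bung, beaker, sample, jar, figurine's own z axis and vertical above 0.6 rad).
It also fails if it takes over 72 s, if anything falls off the work surface, if the arm or the gripper's body presses on something with over 40 N, if the wrist force passes 120 N, or if a joint passes its speed limit or range.

## Working session

There is one attempt and no reset: what is moved stays moved. The work goes in short steps, Python scripts to look and compute and a tool call to move; the robot and the scene stay as the last step left them, time stands still between calls to the robot, and variables do not carry over. Pictures are saved under pics/ and viewed, at most 10 in all, crops included, and the job is handed in when it is done.

Besides the shell and the picture viewer there is one more tool, called after ">>>" by a JSON object that holds its "fn" and its "kwargs". servo_tool: Moves the arm, as the interface text tells. Its arguments: {"type":"object","properties":{"commands":{"type":"array"},"force":{"type":"number"}},"required":["commands"]}

```bash
mkdir -p pics
cat > h.py <<'E'
import numpy as np, cv2
from plant import ctrl
from scipy.spatial.transform import Rotation as R
def world(p,mask=None):
    "HxWx3 world points (nan where no range)"
    h,w=p["range_z"].shape
    f=h/2/np.tan(np.radians(p["fov_y"])/2)
    v,u=np.mgrid[0:h,0:w].astype(float)
    x=(u-p["cx"])/f; y=(v-p["cy"])/f
    if p.get("fish"):
        r=np.hypot(x,y); k=np.where(r>1e-9,np.tan(np.minimum(r,1.5))/np.maximum(r,1e-9),1); x=x*k;y=y*k
    z=np.where(p["range_z"]>0,p["range_z"],np.nan)
    c=np.stack([x*z,y*z,z],-1)
    return (c-np.ravel(p["tvec"]))@cv2.Rodrigues(np.array(p["rvec"],float))[0]
def cam(n):
    p=ctrl.camera(n); p["fish"]=(n=="wrist"); return p
def save(p,n): cv2.imwrite("pics/"+n,p["pixels"])
E
cat > a.py <<'E'
from h import *
s=ctrl.sense(); print({k:np.round(v,3).tolist() for k,v in s.items()})
for n in ("top","side"):
    p=cam(n); save(p,n+"0.png"); W=world(p)
    print(n,p["fov_y"],p["cx"],p["cy"],cv2.Rodrigues(np.array(p["rvec"]))[0].round(2).tolist())
    for l in ["tube","plug_a","tamper","holder_mouth","bung","cork_bung","beaker","sample","jar","figurine","mallet"]:
        for d in ctrl.regions_of(p,l)[:4]:
            if d["p"]<.25: continue
            q=W[d["mask"]]; q=q[~np.isnan(q[:,0])]
            if len(q): 
                zt=np.percentile(q[:,2],98); t=q[q[:,2]>zt-.006]
                print(l,round(d["p"],2),np.round(d["extent"]).tolist(),"top ctr",((t.min(0)+t.max(0))/2).round(3)[:2],"zt",zt.round(3),"bgr",p["pixels"][d["mask"]].mean(0).round())
E
python3 a.py
```

```text
{'time': 0.0, 'joints': [-1.422, 0.435, 0.025, 1.574, -0.012, 1.134, -0.075], 'qvel': [0.001, 0.001, 0.001, -0.001, 0.0, 0.001, 0.001], 'joint_efforts': [0.0, -66.784, 0.985, -31.445, -0.061, 0.043, 0.0], 'tool_pos': [0.156, 0.605, 0.404], 'orientation': [0.126, 0.992, -0.001, -0.0], 'force': [-0.45, 0.207, 1.503], 'wrist_torque': [-0.01, 0.019, -0.015], 'grasp_force': 0.0, 'grip_width': 1.001}
top 47.778972356415075 325.4803351660378 196.7169639007575 [[0.05, -1.0, -0.01], [-0.98, -0.04, -0.22], [0.22, 0.02, -0.98]]
tube 0.93 [358.0, 203.0, 402.0, 249.0] top ctr [ 0.537 -0.241] zt 0.134 bgr [117. 121. 121.]
tube 0.63 [426.0, 159.0, 458.0, 241.0] top ctr [ 0.624 -0.438] zt 0.031 bgr [126. 156. 178.]
plug_a 0.63 [296.0, 216.0, 307.0, 228.0] top ctr [ 0.53  -0.005] zt 0.043 bgr [105. 149. 188.]
plug_a 0.51 [306.0, 194.0, 316.0, 204.0] top ctr [ 0.6   -0.028] zt 0.043 bgr [109. 150. 185.]
plug_a 0.45 [253.0, 203.0, 260.0, 214.0] top ctr [0.573 0.139] zt 0.03 bgr [ 88. 143. 141.]
tamper 0.48 [206.0, 195.0, 223.0, 209.0] top ctr [0.56  0.247] zt 0.166 bgr [ 84. 121. 145.]
holder_mouth 0.5
[... 1839 characters left out ...]
6.0] top ctr [ 0.702 -0.121] zt 0.035 bgr [ 73. 101. 136.]
beaker 0.83 [254.0, 222.0, 286.0, 256.0] top ctr [ 0.709 -0.004] zt 0.062 bgr [64. 65. 66.]
beaker 0.5 [208.0, 222.0, 236.0, 268.0] top ctr [0.798 0.06 ] zt 0.125 bgr [84. 91. 96.]
sample 0.96 [185.0, 271.0, 227.0, 332.0] top ctr [0.758 0.193] zt 0.161 bgr [38. 50. 65.]
jar 0.57 [280.0, 144.0, 306.0, 186.0] top ctr [ 0.737 -0.231] zt 0.093 bgr [ 69.  95. 110.]
figurine 0.82 [211.0, 220.0, 237.0, 271.0] top ctr [0.798 0.06 ] zt 0.125 bgr [83. 91. 95.]
mallet 0.77 [306.0, 120.0, 398.0, 143.0] top ctr [ 0.619 -0.439] zt 0.029 bgr [ 79. 103. 124.]
mallet 0.39 [256.0, 220.0, 285.0, 254.0] top ctr [ 0.709 -0.004] zt 0.062 bgr [64. 65. 67.]
```

```bash
python3 -c "
import cv2
a=cv2.imread('pics/top0.png')[110:290,190:470]; b=cv2.imread('pics/side0.png')[110:400,170:430]
cv2.imwrite('pics/top_crop.png',cv2.resize(a,None,fx=2.8,fy=2.8,interpolation=3))
cv2.imwrite('pics/side_crop.png',cv2.resize(b,None,fx=2,fy=2,interpolation=3))"
```

```text
(no output)
```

View pics/top_crop.png

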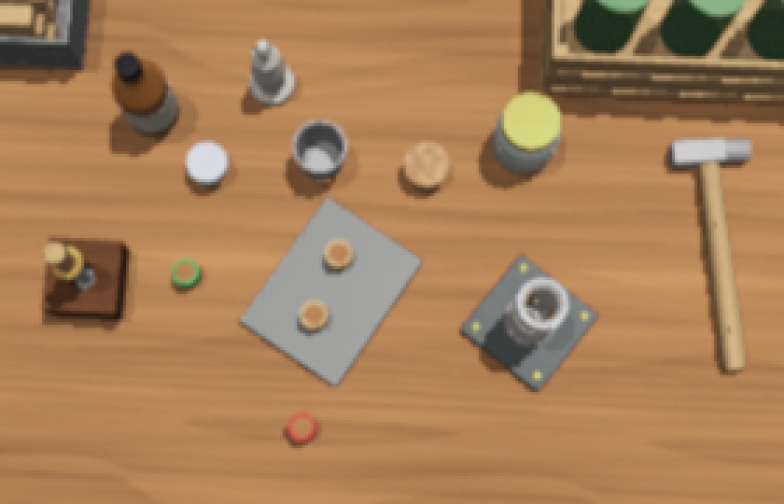

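View pics/side_crop.png

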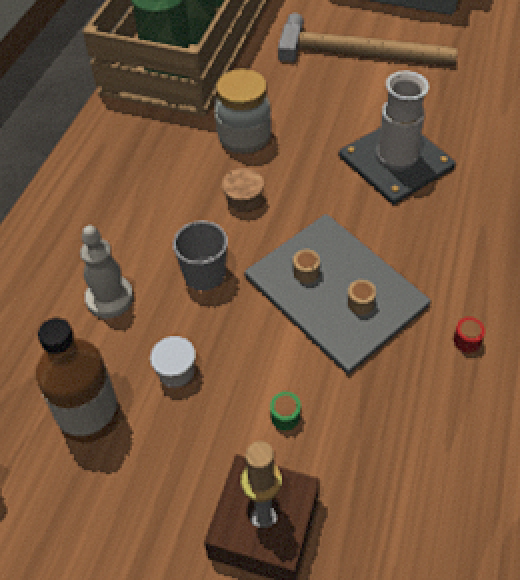

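Candidates (top image): pale plugs on the grey board at (301,222) and (311,199). The red-banded one at (297,262) and the green-banded one at (256,208) both stand on the bench. The two on the board fit: right place, right colour and about 72 mm apart. The crop confirms it. Tube mouth is near (389,219), holder near (222,210), with the tamper upright in it.

>>> {"fn": "servo_tool", "kwargs": {"commands": [[0.3,[-2.93,-2.51,0],[0,0,0]],[0.3,[-2.93,-2.51,0],[0,0,0]],[0.3,[-2.93,-2.51,0],[0,0,0]],[0.3,[-2.93,-2.51,0],[0,0,0]],[0.3,[-2.93,-2.51,0],[0,0,0]],[0.3,[-2.93,-2.51,0],[0,0,0]],[0.3,[-2.93,-2.51,0],[0,0,0]],[0.3,[-2.93,-2.51,0],[0,0,0]],[0.3,[-2.93,-2.51,0],[0,0,0]],[0.3,[-2.93,-2.51,0],[0,0,0]]], "force": 25}}

```text
time: 2.2
tool_pos: [0.3776, 0.2878, 0.405]
orientation: [0.126, 0.992, 0.0, 0.0]
force: [0.6, -0.2, -0.2]
grip_width: 0.697
grasp_force: 0.0
```

>>> {"fn": "servo_tool", "kwargs": {"commands": [[0.3,[-2.93,-2.51,1],[0,0,0]],[0.3,[-2.93,-2.51,1],[0,0,0]],[0.3,[-2.93,-2.51,1],[0,0,0]],[0.3,[-2.93,-2.51,1],[0,0,0]],[0.3,[-2.93,-2.51,1],[0,0,0]],[0.3,[-2.93,-2.51,1],[0,0,0]],[0.3,[-2.93,-2.51,1],[0,0,0]],[0.3,[-2.93,-2.51,1],[0,0,0]],[0.3,[-2.93,-2.51,1],[0,0,0]],[0.3,[-2.93,-2.51,1],[0,0,0]]]}}

```text
time: 3.2
tool_pos: [0.599, -0.0282, 0.3044]
orientation: [0.125, 0.992, 0.0, 0.0]
force: [1.2, 0.4, -0.1]
grip_width: 0.698
grasp_force: 0.0
```

```bash
cat > go.py <<'E'
"go.py x y z : report the state and the remaining tool-axis shift (cm) to a TCP target; look(): wrist plug measure"
from h import *
import sys
def to(x,y,z):
    s=ctrl.sense(); r=R.from_quat(s["orientation"]); m=r.as_matrix()
    d=m.T@(np.array([x,y,z])-s["tool_pos"])*100
    # turn (tool axes, deg) that makes the tool point straight down
    t=np.degrees(np.cross([0,0,1.],m.T@[0,0,-1.]))
    print("t",round(s["time"],2),"tcp",np.round(s["tool_pos"],4),"F",np.round(s["force"],1),"w",round(s["grip_width"],3),"g",round(s["grasp_force"],1),"SHIFT cm",d.round(2),"tilt fix",t.round(1),"yaw",np.degrees(np.arctan2(m[1,1],m[0,1])).round(1))
def tops(cams,label,zlo,zhi):
    for n in cams:
        p=cam(n); W=world(p); save(p,f"{n}_{int(ctrl.sense()['time']*100)}.png")
        for d in ctrl.regions_of(p,label)[:4]:
            q=W[d["mask"]]; q=q[~np.isnan(q[:,0])]; t=q[(q[:,2]>zlo)&(q[:,2]<zhi)]
            if len(t)>5:
                (cx,cy),r=cv2.minEnclosingCircle(t[:,:2].astype(np.float32)); print(n,label,round(d["p"],2),np.round(d["extent"]).tolist(),"circ",round(cx,4),round(cy,4),"r",round(r,4),"mean",t.mean(0).round(4),"n",len(t))
if __name__=="__main__":
    to(*map(float,sys.argv[1:4]))
    if len(sys.argv)>4: tops(sys.argv[4].split(","),sys.argv[5],float(sys.argv[6]),float(sys.argv[7]))
E
python3 go.py .598 -.0285 .25 wrist plug_a .031 .042
```

```text
t 3.2 tcp [ 0.599  -0.0282  0.3044] F [ 1.2  0.4 -0.1] w 0.698 g 0.0 SHIFT cm [ 0.09 -0.05  5.44] tilt fix [ 0.  0. -0.] yaw 75.6
wrist plug_a 0.92 [303.0, 188.0, 333.0, 227.0] circ 0.5966 -0.0285 r 0.0154 mean [ 0.596  -0.0283  0.0368] n 1006
wrist plug_a 0.74 [304.0, 103.0, 343.0, 142.0] circ 0.528 -0.0056 r 0.0152 mean [ 0.5279 -0.0055  0.0369] n 1089
```

>>> {"fn": "servo_tool", "kwargs": {"commands": [[0.3,[0.22,-0.09,2.5],[0,0,0]],[0.3,[0,0,2.5],[0,0,0]],[0.3,[0,0,2.5],[0,0,0]],[0.3,[0,0,2.0],[0,0,0]],[0.3,[0,0,1.2],[0,0,0]],[1,[0,0,0],[0,0,0]],[1,[0,0,0],[0,0,0]],[1,[0,0,0],[0,0,0]],[1,[0,0,0],[0,0,0]],[1,[0,0,-1],[0,0,0]]], "force": 20}}

```text
time: 4.3
tool_pos: [0.5955, -0.0271, 0.2078]
orientation: [0.126, 0.992, -0.0, -0.001]
force: [-0.6, 0.2, -0.1]
grip_width: 0.32
grasp_force: 20.2
```

```bash
python3 go.py .5355 -.240 .36 top,side tube .122 .142
```

```text
t 4.3 tcp [ 0.5955 -0.0271  0.2078] F [-0.6  0.2 -0.1] w 0.32 g 20.2 SHIFT cm [  0.52 -22.11 -15.22] tilt fix [-0.  -0.1  0. ] yaw 75.6
top tube 0.81 [357.0, 202.0, 404.0, 251.0] circ 0.5369 -0.2411 r 0.0251 mean [ 0.5382 -0.2419  0.1308] n 140
side tube 0.81 [355.0, 145.0, 396.0, 211.0] circ 0.5346 -0.2407 r 0.0264 mean [ 0.5351 -0.2436  0.129 ] n 173
side tube 0.27 [213.0, 221.0, 234.0, 272.0] circ 0.797 0.0606 r 0.0065 mean [0.7974 0.0611 0.1249] n 27
```

>>> {"fn": "servo_tool", "kwargs": {"commands": [[1,[0,0,-4],[0,0,0]],[1,[0,0,-4],[0,0,0]],[1,[0.1,-2.5,-4],[0,0,0]],[1,[0.1,-3,-3],[0,0,0]],[1,[0.1,-4,0],[0,0,0]],[1,[0.1,-4,0],[0,0,0]],[1,[0.1,-4,0],[0,0,0]],[1,[0,-3,0],[0,0,0]],[1,[0,-1.6,0],[0,0,0]],[1,[0,0,0],[0,0,0]]]}}

```text
time: 5.5
tool_pos: [0.535, -0.2422, 0.3578]
orientation: [0.127, 0.992, -0.0, -0.0]
force: [0.1, 0.3, 0.3]
grip_width: 0.317
grasp_force: 20.0
```

```bash
python3 go.py .5358 -.2408 .318 wrist tube .125 .137; cp pics/wrist_5*.png pics/tubew.png
```

```text
t 5.5 tcp [ 0.535  -0.2422  0.3578] F [0.1 0.3 0.3] w 0.317 g 20.0 SHIFT cm [-0.04  0.15  3.98] tilt fix [-0.  0.  0.] yaw 75.4
wrist tube 0.93 [257.0, 129.0, 385.0, 249.0] circ 0.5334 -0.2411 r 0.0254 mean [ 0.526  -0.2387  0.1308] n 1306
```

View pics/tubew.png

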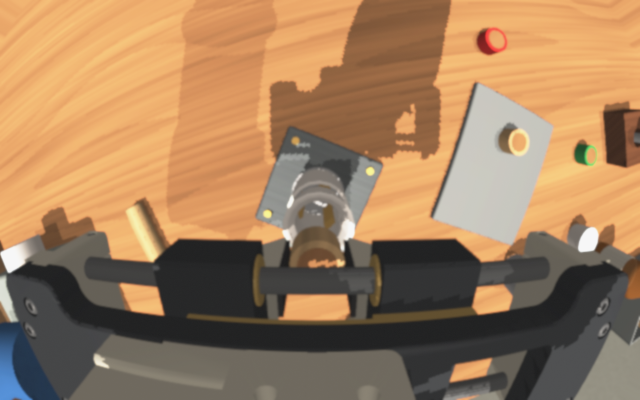

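>>> {"fn": "servo_tool", "kwargs": {"commands": [[1,[0.05,0.12,1.5],[0,0,0]],[1,[0,0,1.5],[0,0,0]],[1,[0,0,1.0],[0,0,0]],[1,[0,0,0.6],[0,0,0]],[1,[0,0,0],[0,0,0]],[0.4,[0,0,0],[0,0,0]],[0.4,[0,0,0],[0,0,0]],[0.4,[0,0,0],[0,0,0]],[0.4,[0,0,-4],[0,0,0]],[0.4,[0,0,-4],[0,0,0]]]}}

```text
time: 6.6
tool_pos: [0.5358, -0.2374, 0.3916]
orientation: [0.125, 0.992, 0.0, -0.001]
force: [1.6, -0.1, 0.7]
grip_width: 0.598
grasp_force: 0.0
```

```bash
cat > rim.py <<'E'
from go import *
from scipy.optimize import least_squares
def rim(zlo,zhi,r,label="tube"):
    p=cam("wrist"); W=world(p); save(p,f"w_{int(ctrl.sense()['time']*100)}.png")
    for d in ctrl.regions_of(p,label)[:2]:
        q=W[d["mask"]]; q=q[(q[:,2]>zlo)&(q[:,2]<zhi)]
        if len(q)<30: continue
        f=least_squares(lambda c:np.hypot(q[:,0]-c[0],q[:,1]-c[1])-r,q[:,:2].mean(0),loss="soft_l1",f_scale=.002)
        (cx,cy),rr=cv2.minEnclosingCircle(q[:,:2].astype(np.float32))
        print(label,round(d["p"],2),d["extent"],"fit",f.x.round(4),"encl",round(cx,4),round(cy,4),round(rr,4),"z",np.median(q[:,2]).round(4),len(q))
        m=(np.hypot(W[...,0]-f.x[0],W[...,1]-f.x[1])<.012)
        print("inside z pct",np.nanpercentile(W[...,2][m],[5,25,50,75,95]).round(3))
E
python3 - <<'E'
from rim import *
to(.528,-.0056,.36); rim(.125,.137,.0237)
for n in("top","side"):
    p=cam(n)
    for d in ctrl.regions_of(p,"plug_a")[:4]: print(n,d["p"],d["extent"])
E
cp pics/w_*.png pics/tube1.png
```

```text
t 6.6 tcp [ 0.5358 -0.2374  0.3916] F [ 1.6 -0.1  0.7] w 0.598 g 0.0 SHIFT cm [ 6.49 22.26  3.2 ] tilt fix [ 0.  -0.2  0. ] yaw 75.7
tube 0.56 [259.8, 129.2, 372.8, 242.6] fit [ 0.5328 -0.2411] encl 0.5339 -0.2414 0.0257 z 0.1318 1420
inside z pct [0.137 0.14  0.143 0.145 0.148]
top 0.59 [252.2, 202.7, 264.9, 212.4]
top 0.58 [292.1, 255.9, 303.1, 266.7]
side 0.61 [343.1, 249.7, 358.3, 265.7]
side 0.61 [367.5, 147.3, 382.8, 158.4]
side 0.54 [304.1, 306.2, 323.0, 322.9]
side 0.51 [394.5, 267.8, 412.2, 286.8]
```

View pics/tube1.png

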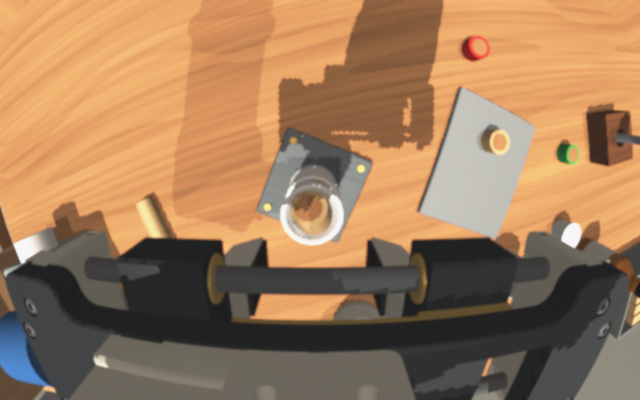

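The wrist view shows the plug cocked in the flare, its top inside the rim at about (312,210). I'll measure its tilt.

Run:
```python
from rim import *
to(.5335,-.2412,.36); rim(.126,.136,.0237)
p=cam("wrist");W=world(p)
m=(np.hypot(W[...,0]-.5335,W[...,1]+.2412)<.025)&(W[...,2]>.136)
q=W[m]; c=q.mean(0); u,s,v=np.linalg.svd(q-c,full_matrices=False); n=v[2]*np.sign(v[2][2])
print("n",len(q),"c",c.round(4),"normal",n.round(3),"resid",(s/np.sqrt(len(q))).round(4),"min",q.min(0).round(4),"max",q.max(0).round(4))
for n in("side","top"):
    p=cam(n);W=world(p); m=(np.hypot(W[...,0]-.5335,W[...,1]+.2412)<.03)&(W[...,2]>.1385); q=W[m]
    if len(q): print(n,len(q),q.mean(0).round(4),q.min(0).round(4),q.max(0).round(4))
```

```text
t 6.9 tcp [ 0.5356 -0.2379  0.3906] F [-1.  -0.4  0.5] w 0.599 g 0.0 SHIFT cm [ 0.12 -0.38  3.06] tilt fix [ 0.  -0.1  0. ] yaw 75.6
tube 0.91 [260.1, 129.2, 375.2, 245.2] fit [ 0.5329 -0.241 ] encl 0.5341 -0.2412 0.0258 z 0.1319 1483
inside z pct [0.137 0.14  0.143 0.145 0.148]
n 2377 c [ 0.5203 -0.2393  0.2348] normal [0.984 0.147 0.105] resid [0.0841 0.009  0.0048] min [ 0.5085 -0.2661  0.136 ] max [ 0.5464 -0.2234  0.332 ]
side 881 [ 0.5326 -0.2283  0.3202] [ 0.5041 -0.2705  0.1386] [ 0.5618 -0.2119  0.3893]
top 741 [ 0.5336 -0.242   0.6347] [ 0.5037 -0.2709  0.6166] [ 0.5626 -0.2116  0.6565]
```

Run:
```python
from rim import *
for n in("wrist","side"):
    p=cam(n);W=world(p)
    m=(np.hypot(W[...,0]-.5335,W[...,1]+.2412)<.025)&(W[...,2]>.1355)&(W[...,2]<.165)
    q=W[m]; c=q.mean(0); u,s,v=np.linalg.svd(q-c,full_matrices=False); nn=v[2]*np.sign(v[2][2])
    print(n,len(q),"c",c.round(4),"normal",nn.round(3),"resid",(s/np.sqrt(len(q))).round(4),"min",q.min(0).round(4),"max",q.max(0).round(4))
    vv,uu=np.where(m); print(uu.min(),vv.min(),uu.max(),vv.max())
    c=p["pixels"][uu.min()*0+vv.min()-25:vv.max()+25,uu.min()-35:uu.max()+35]
    cv2.imwrite(f"pics/z_{n}.png",cv2.resize(c,None,fx=4,fy=4,interpolation=3))
a=[cv2.imread(f"pics/z_{n}.png") for n in("wrist","side")]; h=max(i.shape[0] for i in a)
a=[cv2.copyMakeBorder(i,0,h-i.shape[0],0,0,0) for i in a]; a=np.hstack(a); f=min(1,600/a.shape[0],800/a.shape[1])
cv2.imwrite("pics/z.png",cv2.resize(a,None,fx=f,fy=f))
for i in range(4):
    ctrl.camera("side") if i else 0; print(ctrl.sense()["tool_pos"].round(4) if hasattr(ctrl.sense()["tool_pos"],'round') else ctrl.sense()["tool_pos"])
```

```text
wrist 1045 c [ 0.5303 -0.2406  0.1416] normal [-0.299  0.022  0.954] resid [0.0077 0.0068 0.0029] min [ 0.5178 -0.2567  0.1355] max [ 0.5471 -0.226   0.1499]
291 195 331 231
side 98 c [ 0.5307 -0.2384  0.1409] normal [-0.207  0.082  0.975] resid [0.0084 0.007  0.0033] min [ 0.5167 -0.2586  0.1358] max [ 0.5464 -0.2261  0.1497]
368 145 380 155
[ 0.5356 -0.2387  0.3912]
[ 0.5356 -0.2388  0.3914]
[ 0.5357 -0.2388  0.3915]
[ 0.5357 -0.2388  0.3916]
```

View pics/z.png

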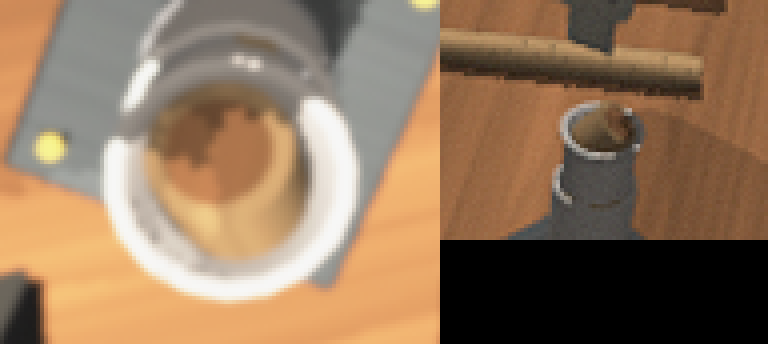

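The enlarged crop shows the plug leaning toward −x with its +x edge proud (z≈0.148). I'll shut the fingers and press gently on that edge, keeping the tips above the rim.

>>> {"fn": "servo_tool", "kwargs": {"commands": [[1,[-0.46,-0.06,0.5],[0,0,0]],[1,[0,0,1.5],[0,0,0]],[1,[0,0,1.5],[0,0,0]],[1,[0,0,1.5],[0,0,0]],[1,[0,0,1.0],[0,0,0]],[1,[0,0,0.3],[0,0,0]],[1,[0,0,0.3],[0,0,0]]]}}

```text
time: 8.1
tool_pos: [0.5401, -0.2406, 0.3257]
orientation: [0.126, 0.992, -0.0, 0.0]
force: [-0.3, -0.8, 0.3]
grip_width: 0.044
grasp_force: 0.2
```

>>> {"fn": "servo_tool", "kwargs": {"commands": [[1,[0,0,0.3],[0,0,0]],[1,[0,0,0.3],[0,0,0]]]}}

```text
time: 8.3
tool_pos: [0.5409, -0.2407, 0.3208]
orientation: [0.126, 0.992, -0.0, 0.002]
force: [0.4, -0.6, -0.2]
grip_width: 0.003
grasp_force: 0.0
```

>>> {"fn": "servo_tool", "kwargs": {"commands": [[1,[0,0,0.3],[0,0,0]],[1,[0,0,0.3],[0,0,0]],[1,[0,0,0.2],[0,0,0]]]}}

```text
time: 8.6
tool_pos: [0.5398, -0.2404, 0.3113]
orientation: [0.126, 0.992, 0.0, -0.0]
force: [-0.7, -0.4, -0.5]
grip_width: 0.001
grasp_force: 0.0
```

>>> {"fn": "servo_tool", "kwargs": {"commands": [[1,[0,0,-1],[0,0,0]],[0.4,[0,0,-4],[0,0,0]],[0.4,[0,0,-3],[0,0,0]]]}}

```text
time: 8.9
tool_pos: [0.5399, -0.2407, 0.3938]
orientation: [0.126, 0.992, -0.0, 0.0]
force: [1.0, -1.0, -0.1]
grip_width: 0.133
grasp_force: 0.0
```

```bash
cat > in.py <<'E'
from rim import *
to(.528,-.0056,.36); rim(.126,.136,.0237)
p=cam("side");W=world(p); m=(np.hypot(W[...,0]-.5335,W[...,1]+.2412)<.011)&(W[...,2]<.2); print("side inside z",np.nanpercentile(W[...,2][m],[5,50,95]).round(3),m.sum())
E
python3 in.py
```

```text
t 8.9 tcp [ 0.5399 -0.2407  0.3938] F [ 1.  -1.  -0.1] w 0.133 g 0.0 SHIFT cm [ 7.02 22.47  3.38] tilt fix [-0.  0.  0.] yaw 75.5
tube 0.82 [259.5, 124.5, 377.1, 237.7] fit [ 0.5331 -0.2411] encl 0.534 -0.2412 0.0257 z 0.1317 1556
inside z pct [0.103 0.105 0.231 0.262 0.284]
side inside z nan 0
  return np.nanmean(a, axis, out=out, keepdims=keepdims)
```

First plug dropped in (top at z≈0.104). Now the second.

>>> {"fn": "servo_tool", "kwargs": {"commands": [[0.3,[0.9,2.8,0],[0,0,0]],[0.3,[0.9,2.8,1],[0,0,0]],[0.3,[0.9,2.8,2],[0,0,0]],[0.3,[0.9,2.8,2],[0,0,0]],[0.3,[0.9,2.8,2],[0,0,0]],[0.3,[0.9,2.8,2],[0,0,0]],[0.3,[0.9,2.8,1],[0,0,0]],[0.3,[0.72,2.87,0],[0,0,0]],[0.3,[0,0,0],[0,0,0]]]}}

```text
time: 9.95
tool_pos: [0.5275, -0.0008, 0.2906]
orientation: [0.123, 0.992, 0.001, -0.001]
force: [-0.1, 0.2, -0.1]
grip_width: 0.701
grasp_force: 0.0
```

```bash
python3 go.py .528 -.0056 .2015 wrist plug_a .031 .042
```

```text
t 9.95 tcp [ 0.5275 -0.0008  0.2906] F [-0.1  0.2 -0.1] w 0.701 g 0.0 SHIFT cm [-0.19 -0.47  8.91] tilt fix [ 0.1 -0.2  0. ] yaw 75.9
wrist plug_a 0.62 [294.0, 197.0, 331.0, 239.0] circ 0.5279 -0.0055 r 0.0156 mean [ 0.527  -0.0052  0.0368] n 1118
```

>>> {"fn": "servo_tool", "kwargs": {"commands": [[0.3,[-0.1,-0.4,2.5],[0,0,0]],[0.3,[0,0,2.5],[0,0,0]],[0.3,[0,0,2.0],[0,0,0]],[0.3,[0,0,1.3],[0,0,0]],[0.3,[0,0,0.6],[0,0,0]],[0.3,[0,0,0],[0,0,0]]]}}

```text
time: 10.65
tool_pos: [0.5279, -0.0101, 0.2024]
orientation: [0.126, 0.992, -0.0, -0.0]
force: [0.8, -0.1, 0.3]
grip_width: 0.702
grasp_force: 0.0
```

```bash
python3 go.py .528 -.0056 .2015
```

```text
t 10.65 tcp [ 0.5279 -0.0101  0.2024] F [ 0.8 -0.1  0.3] w 0.702 g 0.0 SHIFT cm [0.1  0.44 0.09] tilt fix [-0. -0.  0.] yaw 75.5
```

>>> {"fn": "servo_tool", "kwargs": {"commands": [[0.3,[0.1,0.43,0.08],[0,0,0]],[0.3,[0,0,0],[0,0,0]],[1,[0,0,0],[0,0,0]],[1,[0,0,0],[0,0,0]],[1,[0,0,0],[0,0,0]],[1,[0,0,0],[0,0,0]],[1,[0,0,-1],[0,0,0]],[1,[0,0,-1],[0,0,0]],[1,[0,0,0],[0,0,0]]], "force": 25}}

```text
time: 11.55
tool_pos: [0.5288, -0.0051, 0.2236]
orientation: [0.126, 0.992, 0.0, 0.001]
force: [-0.2, -0.3, -0.7]
grip_width: 0.312
grasp_force: 25.0
```

```bash
python3 go.py .5338 -.2412 .355
```

```text
t 11.55 tcp [ 0.5288 -0.0051  0.2236] F [-0.2 -0.3 -0.7] w 0.312 g 25.0 SHIFT cm [ -6.41 -22.72 -13.14] tilt fix [ 0.1  0.1 -0. ] yaw 75.6
```

>>> {"fn": "servo_tool", "kwargs": {"commands": [[1,[0,0,-4],[0,0,0]],[1,[-0.4,-1.7,-4],[0,0,0]],[1,[-0.9,-3,-3.1],[0,0,0]],[1,[-1.1,-4,-2],[0,0,0]],[1,[-1.1,-4,0],[0,0,0]],[1,[-1.1,-4,0],[0,0,0]],[1,[-0.9,-3,0],[0,0,0]],[1,[-0.6,-2,0],[0,0,0]],[1,[-0.3,-1,0],[0,0,0]],[1,[0,0,0],[0,0,0]]]}}

```text
time: 12.55
tool_pos: [0.5332, -0.242, 0.353]
orientation: [0.127, 0.992, -0.0, 0.0]
force: [-0.1, 0.6, -0.3]
grip_width: 0.309
grasp_force: 25.0
```

>>> {"fn": "servo_tool", "kwargs": {"commands": [[1,[0,0,0],[0,0,0]],[1,[0,0,0],[0,0,0]]]}}

```text
time: 12.75
tool_pos: [0.5338, -0.2391, 0.3528]
orientation: [0.125, 0.992, 0.001, -0.0]
force: [0.6, -0.1, -1.0]
grip_width: 0.307
grasp_force: 25.0
```

Run:
```python
from rim import *
to(.5335,-.2412,.3145)
p=cam("wrist");W=world(p)
# plug side/bottom visible: points near below the tips
for d in ctrl.regions_of(p,"plug_a")[:1]:
    q=W[d["mask"]]; print(d["p"],d["extent"],np.nanpercentile(q,[5,50,95],axis=0).round(4).tolist())
rim(.126,.136,.0237)
to(.5335,-.2412,.3145)
```

```text
t 12.75 tcp [ 0.5338 -0.2391  0.3528] F [ 0.6 -0.1 -1. ] w 0.307 g 25.0 SHIFT cm [-0.02 -0.21  3.83] tilt fix [ 0.1 -0.   0. ] yaw 75.7
0.89 [298.3, 203.9, 333.0, 232.0] [[0.5234, -0.2537, 0.1023], [0.5306, -0.2406, 0.1045], [0.5386, -0.2282, 0.1059]]
tube 0.65 [254.4, 129.5, 383.4, 242.0] fit [ 0.5358 -0.2418] encl 0.5329 -0.2411 0.0253 z 0.1319 1123
inside z pct [0.104 0.105 0.18  0.18  0.181]
t 12.95 tcp [ 0.5337 -0.24    0.353 ] F [-0.5 -1.2 -0.6] w 0.308 g 25.0 SHIFT cm [-0.01 -0.13  3.85] tilt fix [ 0. -0.  0.] yaw 75.6
```

>>> {"fn": "servo_tool", "kwargs": {"commands": [[1,[0,-0.12,1.2],[0,0,0]],[1,[0,0,1.2],[0,0,0]],[1,[0,0,1.0],[0,0,0]],[1,[0,0,0.7],[0,0,0]],[1,[0,0,0],[0,0,0]],[1,[0,0,0],[0,0,0]]]}}

```text
time: 13.55
tool_pos: [0.5332, -0.2421, 0.3118]
orientation: [0.126, 0.992, 0.0, -0.0]
force: [0.6, 1.1, 0.2]
grip_width: 0.312
grasp_force: 25.0
```

```bash
python3 go.py .5335 -.2412 .3115
```

```text
t 13.55 tcp [ 0.5332 -0.2421  0.3118] F [0.6 1.1 0.2] w 0.312 g 25.0 SHIFT cm [-0.01  0.1   0.03] tilt fix [-0. -0.  0.] yaw 75.6
```

Forces are low, so the plug isn't binding. Release and look.

>>> {"fn": "servo_tool", "kwargs": {"commands": [[0.6,[0,0.08,0],[0,0,0]],[0.6,[0,0,0],[0,0,0]],[0.6,[0,0,0],[0,0,0]],[0.4,[0,0,0],[0,0,0]],[0.4,[0,0,-2],[0,0,0]],[0.4,[0,0,-4],[0,0,0]],[0.4,[0,0,-2],[0,0,0]],[0.4,[0,0,0],[0,0,0]],[0.4,[0,0,0],[0,0,0]]]}}

```text
time: 14.45
tool_pos: [0.5333, -0.2411, 0.3921]
orientation: [0.126, 0.992, 0.0, 0.0]
force: [0.1, -0.3, 0.5]
grip_width: 0.602
grasp_force: 0.0
```

Run:
```python
from rim import *
to(.559,.247,.40)
p=cam("wrist");W=world(p); save(p,"rel2.png")
m=(np.hypot(W[...,0]-.5335,W[...,1]+.2412)<.0205)&(W[...,2]<.165)
q=W[m]; m2=(np.hypot(W[...,0]-.5335,W[...,1]+.2412)<.012)&(W[...,2]<.165); q=W[m2]; c=q.mean(0); u,s,v=np.linalg.svd(q-c,full_matrices=False); print(len(q),c.round(4),v[2].round(3),s/np.sqrt(len(q)),np.percentile(q[:,2],[5,50,95]).round(4))
for d in ctrl.regions_of(p,"plug_a")[:2]: print(d["p"],d["extent"])
a=p["pixels"][110:270,230:410]; cv2.imwrite("pics/rel2c.png",cv2.resize(a,None,fx=3.5,fy=3.5,interpolation=3))
```

```text
t 14.45 tcp [ 0.5333 -0.2411  0.3921] F [ 0.1 -0.3  0.5] w 0.602 g 0.0 SHIFT cm [ 9.67 47.92 -0.79] tilt fix [ 0.  0. -0.] yaw 75.6
656 [ 0.533  -0.2412  0.1234] [ 0.482 -0.875 -0.041] [0.01830687 0.00600773 0.00592321] [0.1251 0.1267 0.1279]
0.97 [464.7, 37.2, 494.6, 62.8]
0.73 [300.0, 193.8, 336.1, 230.4]
```

View pics/rel2c.png

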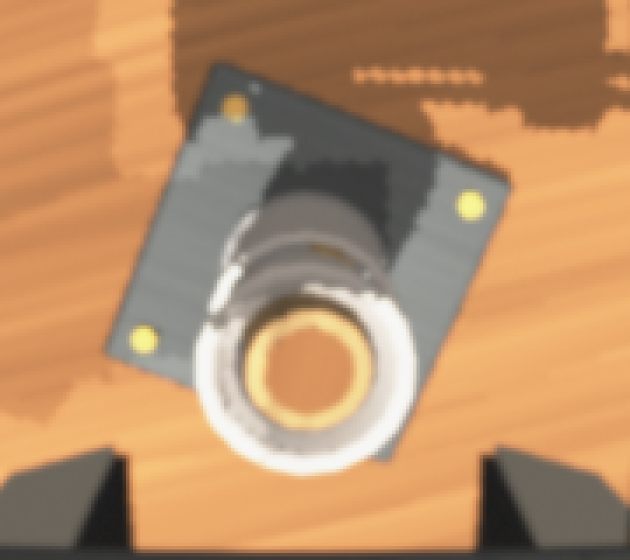

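The second plug sits flat and centred in the mouth at crop (308,370), its top at z≈0.1265. Now the tamper.

>>> {"fn": "servo_tool", "kwargs": {"commands": [[0.3,[0.75,3.7,0],[0,0,0]],[0.3,[0.75,3.7,0],[0,0,0]],[0.3,[0.75,3.7,0],[0,0,0]],[0.3,[0.75,3.7,0],[0,0,0]],[0.3,[0.75,3.7,0],[0,0,0]],[0.3,[0.75,3.7,0],[0,0,0]],[0.3,[0.75,3.7,0],[0,0,0]],[0.3,[0.75,3.7,0],[0,0,0]],[0.3,[0.75,3.7,0],[0,0,0]],[0.3,[0.75,3.7,0],[0,0,0]]]}}

```text
time: 15.55
tool_pos: [0.5525, 0.1373, 0.3908]
orientation: [0.126, 0.992, -0.0, -0.001]
force: [0.6, -0.4, -0.8]
grip_width: 0.7
grasp_force: 0.0
```

>>> {"fn": "servo_tool", "kwargs": {"commands": [[0.3,[0.75,3.7,0],[0,0,0]],[0.3,[0.72,3.7,0],[0,0,0]],[0.3,[0.5,2.5,0],[0,0,0]],[0.3,[0.2,1.0,0],[0,0,0]],[0.3,[0,0,0],[0,0,0]],[0.3,[0,0,0],[0,0,0]],[0.3,[0,0,0],[0,0,0]]]}}

```text
time: 16.25
tool_pos: [0.5595, 0.2446, 0.3919]
orientation: [0.127, 0.992, -0.0, 0.0]
force: [-0.6, 0.7, -0.1]
grip_width: 0.701
grasp_force: 0.0
```

```bash
cat > tm.py <<'E'
from rim import *
to(.559,.247,.291)
p=cam("wrist");W=world(p); save(p,"tam%d.png"%(ctrl.sense()["time"]*100))
near=np.hypot(W[...,0]-.559,W[...,1]-.247)
for nm,lo,hi,rad in (("handletop",.155,.168,.03),("handle",.118,.155,.03),("flange",.105,.116,.03),("block",.040,.050,.065)):
    m=(near<rad)&(W[...,2]>lo)&(W[...,2]<hi); q=W[m]
    if len(q)<10: print(nm,len(q)); continue
    (cx,cy),r=cv2.minEnclosingCircle(q[:,:2].astype(np.float32)); box=cv2.minAreaRect((q[:,:2]*1000).astype(np.float32))
    print(nm,len(q),"circ",round(cx,4),round(cy,4),round(r,4),"mean",q.mean(0).round(4),"box mm",np.round(box[0],1),np.round(box[1],1),round(box[2]))
to(.559,.247,.291)
E
python3 tm.py
```

```text
t 16.25 tcp [0.5595 0.2446 0.3919] F [-0.6  0.7 -0.1] w 0.701 g 0.0 SHIFT cm [ 0.11  0.23 10.09] tilt fix [-0.1  0.   0. ] yaw 75.4
handletop 692 circ 0.5577 0.2475 0.011 mean [0.5569 0.2475 0.1613] box mm [557.4 247.1] [20.3 20.3] 76
handle 279 circ 0.5554 0.248 0.0107 mean [0.5497 0.2494 0.1386] box mm [551.4 249.2] [21.3  8.4] 74
flange 430 circ 0.5578 0.2474 0.0165 mean [0.5515 0.249  0.1117] box mm [554.8 247.9] [31.8 25.4] 82
block 3942 circ 0.5576 0.2475 0.0556 mean [0.5513 0.2493 0.0457] box mm [558.  247.7] [81. 81.] 90
t 16.3 tcp [0.5595 0.2447 0.392 ] F [ 0.5 -0.1  0.5] w 0.698 g 0.0 SHIFT cm [ 0.1   0.21 10.1 ] tilt fix [-0.  0.  0.] yaw 75.4
```

>>> {"fn": "servo_tool", "kwargs": {"commands": [[0.3,[0.24,0.23,0],[0,0,0]],[0.3,[0,0,2.5],[0,0,0]],[0.3,[0,0,2.5],[0,0,0]],[0.3,[0,0,2.5],[0,0,0]],[0.3,[0,0,1.6],[0,0,0]],[0.3,[0,0,0.9],[0,0,0]],[0.3,[0,0,0],[0,0,0]],[0.3,[0,0,0],[0,0,0]]]}}

```text
time: 17.1
tool_pos: [0.5577, 0.2495, 0.2927]
orientation: [0.126, 0.992, 0.0, 0.0]
force: [-0.4, -0.1, -0.1]
grip_width: 0.698
grasp_force: 0.0
```

```bash
python3 go.py .5577 .2475 .291
```

```text
t 17.1 tcp [0.5577 0.2495 0.2927] F [-0.4 -0.1 -0.1] w 0.698 g 0.0 SHIFT cm [-0.05 -0.2   0.17] tilt fix [ 0.  0. -0.] yaw 75.6
```

>>> {"fn": "servo_tool", "kwargs": {"commands": [[0.3,[0,-0.15,0.15],[0,0,0]],[0.3,[0,0,0],[0,0,0]],[1,[0,0,0],[0,0,0]],[1,[0,0,0],[0,0,0]],[1,[0,0,0],[0,0,0]],[1,[0,0,0],[0,0,0]],[1,[0,0,0],[0,0,0]],[1,[0,0,0],[0,0,0]]], "force": 55}}

```text
time: 17.9
tool_pos: [0.557, 0.2482, 0.2904]
orientation: [0.126, 0.992, 0.0, 0.0]
force: [0.0, 0.6, -0.2]
grip_width: 0.229
grasp_force: 55.2
```

```bash
python3 go.py .5577 .2475 .291
```

```text
t 17.9 tcp [0.557  0.2482 0.2904] F [ 0.   0.6 -0.2] w 0.229 g 55.2 SHIFT cm [-0.08 -0.05 -0.06] tilt fix [ 0.  0. -0.] yaw 75.6
```

>>> {"fn": "servo_tool", "kwargs": {"commands": [[1,[0,0,-1.5],[0,0,0]],[1,[0,0,-2.5],[0,0,0]],[1,[0,0,-3],[0,0,0]],[1,[0,0,-3],[0,0,0]],[1,[-0.2,-1,-3],[0,0,0]],[1,[-0.4,-2,-2],[0,0,0]],[1,[-0.7,-3.5,0],[0,0,0]],[1,[-0.8,-3.9,0],[0,0,0]],[1,[-0.8,-3.9,0],[0,0,0]],[1,[-0.8,-3.9,0],[0,0,0]]]}}

```text
time: 18.9
tool_pos: [0.547, 0.0611, 0.4402]
orientation: [0.125, 0.992, -0.0, -0.0]
force: [-0.5, -0.5, -2.4]
grip_width: 0.234
grasp_force: 55.0
```

>>> {"fn": "servo_tool", "kwargs": {"commands": [[1,[-0.8,-3.9,0],[0,0,0]],[1,[-0.8,-3.9,0],[0,0,0]],[1,[-0.8,-3.9,0],[0,0,0]],[1,[-0.8,-3.9,0],[0,0,0]],[1,[-0.8,-3.9,0],[0,0,0]],[1,[-0.8,-3.9,0],[0,0,0]],[1,[-0.7,-3,0],[0,0,0]],[1,[-0.5,-2.2,0],[0,0,0]],[1,[0,0,0],[0,0,0]],[1,[0,0,0],[0,0,0]]]}}

```text
time: 19.9
tool_pos: [0.5341, -0.2295, 0.44]
orientation: [0.126, 0.992, 0.0, -0.0]
force: [0.1, 0.4, -2.1]
grip_width: 0.231
grasp_force: 55.0
```

```bash
cat > foot.py <<'E'
from rim import *
to(.5335,-.2412,.4124)
s=ctrl.sense(); fz=s["tool_pos"][2]-.2804
for n in ("wrist","side","top"):
    p=cam(n);W=world(p)
    for nm,lo,hi,r in(("shaft/foot",fz-.004,fz+.09,.014),("foot",fz-.003,fz+.013,.02),("rim",.127,.136,.032)):
        m=(np.hypot(W[...,0]-.5335,W[...,1]+.2412)<r+.006)&(W[...,2]>lo)&(W[...,2]<hi); q=W[m]
        if len(q)>8: (cx,cy),rr=cv2.minEnclosingCircle(q[:,:2].astype(np.float32)); print(n,nm,len(q),"circ",round(cx,4),round(cy,4),round(rr,4),"mean",q.mean(0).round(4),"zmin",q[:,2].min().round(3))
    if n=="side": cv2.imwrite("pics/foot.png",cv2.resize(p["pixels"][60:230,310:450],None,fx=3.5,fy=3.5,interpolation=3))
to(.5335,-.2412,.4124)
E
python3 foot.py
```

```text
t 19.9 tcp [ 0.5341 -0.2295  0.44  ] F [ 0.1  0.4 -2.1] w 0.231 g 55.0 SHIFT cm [-0.24 -1.15  2.76] tilt fix [ 0. -0.  0.] yaw 75.5
wrist shaft/foot 587 circ 0.5343 -0.2299 0.0111 mean [ 0.5294 -0.2293  0.1906] zmin 0.16
wrist foot 69 circ 0.5301 -0.2287 0.0099 mean [ 0.5261 -0.2276  0.1671] zmin 0.16
wrist rim 991 circ 0.5338 -0.2413 0.0257 mean [ 0.5295 -0.2448  0.1306] zmin 0.127
side shaft/foot 203 circ 0.5344 -0.2291 0.0113 mean [ 0.534  -0.2249  0.2055] zmin 0.16
side foot 44 circ 0.5346 -0.228 0.0111 mean [ 0.5339 -0.2221  0.1668] zmin 0.16
side rim 136 circ 0.5334 -0.2417 0.0255 mean [ 0.5323 -0.2416  0.1306] zmin 0.127
t 20.05 tcp [ 0.5346 -0.228   0.4402] F [-0.1 -0.2 -2.6] w 0.232 g 55.0 SHIFT cm [-0.22 -1.31  2.78] tilt fix [ 0. -0.  0.] yaw 75.7
```

View pics/foot.png

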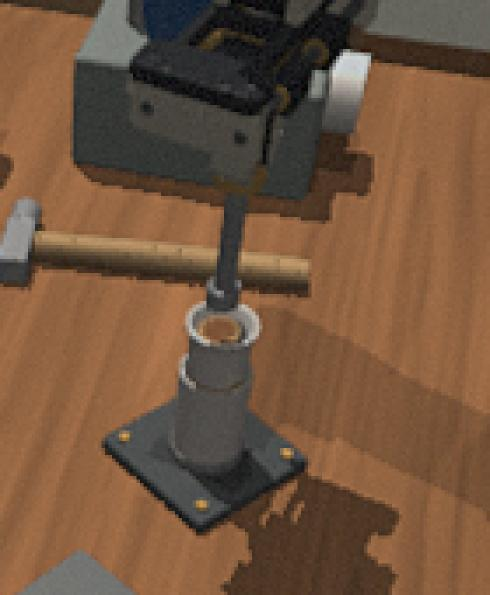

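The tamper hangs upright at crop (225,290), its foot about 12 mm short of the mouth centre at (220,330). I'll correct and come down close.

>>> {"fn": "servo_tool", "kwargs": {"commands": [[1,[-0.1,-0.5,0],[0,0,0]],[1,[-0.13,-0.7,0],[0,0,0]],[1,[0,0,0.7],[0,0,0]],[1,[0,0,0.7],[0,0,0]],[1,[0,0,0],[0,0,0]],[1,[0,0,0],[0,0,0]]]}}

```text
time: 20.65
tool_pos: [0.5335, -0.2412, 0.426]
orientation: [0.125, 0.992, 0.0, -0.0]
force: [-0.9, -0.2, -1.6]
grip_width: 0.232
grasp_force: 55.0
```

```bash
python3 foot.py
```

```text
t 20.65 tcp [ 0.5335 -0.2412  0.426 ] F [-0.9 -0.2 -1.6] w 0.232 g 55.0 SHIFT cm [0.   0.   1.36] tilt fix [ 0. -0.  0.] yaw 75.6
wrist shaft/foot 649 circ 0.5341 -0.2414 0.0112 mean [ 0.5293 -0.2403  0.1749] zmin 0.146
wrist foot 70 circ 0.5297 -0.2405 0.0099 mean [ 0.5255 -0.2394  0.1532] zmin 0.146
wrist rim 1099 circ 0.5339 -0.2409 0.0258 mean [ 0.5304 -0.2406  0.1309] zmin 0.127
side shaft/foot 229 circ 0.5347 -0.2412 0.0118 mean [ 0.5335 -0.2372  0.187 ] zmin 0.147
side foot 35 circ 0.533 -0.2389 0.0105 mean [ 0.5331 -0.2343  0.1527] zmin 0.147
side rim 141 circ 0.5325 -0.2417 0.0262 mean [ 0.5324 -0.2407  0.1304] zmin 0.127
t 20.8 tcp [ 0.5336 -0.2414  0.4266] F [ 0.4  0.3 -2.7] w 0.232 g 55.0 SHIFT cm [0.02 0.02 1.42] tilt fix [ 0.  0. -0.] yaw 75.6
```

>>> {"fn": "servo_tool", "kwargs": {"commands": [[1,[0,0,0.6],[0,0,0]],[1,[0,0,0.6],[0,0,0]],[1,[0,0,0.3],[0,0,0]],[1,[0,0,0.1],[0,0,0]],[1,[0,0,0.1],[0,0,0]],[1,[0,0,0.1],[0,0,0]]]}}

```text
time: 21.4
tool_pos: [0.5336, -0.2415, 0.4084]
orientation: [0.126, 0.992, -0.0, 0.0]
force: [0.3, -0.0, -2.2]
grip_width: 0.23
grasp_force: 55.0
```

>>> {"fn": "servo_tool", "kwargs": {"commands": [[1,[0,0,0.1],[0,0,0]],[1,[0,0,0.1],[0,0,0]],[1,[0,0,0.1],[0,0,0]]]}}

```text
time: 21.7
tool_pos: [0.5336, -0.2416, 0.4057]
orientation: [0.126, 0.992, -0.0, 0.0]
force: [-1.8, -0.5, 2.0]
grip_width: 0.232
grasp_force: 55.0
```

>>> {"fn": "servo_tool", "kwargs": {"commands": [[1,[0,0,0.1],[0,0,0]],[1,[0,0,0.1],[0,0,0]]]}}

```text
time: 21.9
tool_pos: [0.5334, -0.2419, 0.4038]
orientation: [0.126, 0.992, -0.0, 0.0]
force: [-3.3, -0.4, 4.1]
grip_width: 0.233
grasp_force: 55.0
```

>>> {"fn": "servo_tool", "kwargs": {"commands": [[1,[0,0,0.1],[0,0,0]],[1,[0,0,0.1],[0,0,0]]]}}

```text
time: 22.1
tool_pos: [0.5332, -0.242, 0.4016]
orientation: [0.126, 0.992, -0.0, -0.0]
force: [-3.5, -2.3, 5.5]
grip_width: 0.231
grasp_force: 55.0
```

>>> {"fn": "servo_tool", "kwargs": {"commands": [[1,[0,0,0.1],[0,0,0]],[1,[0,0,0.1],[0,0,0]]]}}

```text
time: 22.3
tool_pos: [0.5331, -0.2421, 0.3994]
orientation: [0.126, 0.992, -0.0, -0.0]
force: [-3.1, -2.2, 4.1]
grip_width: 0.232
grasp_force: 55.0
```

>>> {"fn": "servo_tool", "kwargs": {"commands": [[1,[0.08,-0.06,0.2],[0,0,0]],[1,[0,0,0.2],[0,0,0]],[1,[0,0,0.2],[0,0,0]],[1,[0,0,0.2],[0,0,0]]]}}

```text
time: 22.7
tool_pos: [0.5324, -0.242, 0.3911]
orientation: [0.126, 0.992, -0.0, -0.0]
force: [-2.3, -2.3, 4.4]
grip_width: 0.236
grasp_force: 55.0
```

>>> {"fn": "servo_tool", "kwargs": {"commands": [[1,[0,0,0.2],[0,0,0]],[1,[0,0,0.2],[0,0,0]],[1,[0,0,0.2],[0,0,0]],[1,[0,0,0.2],[0,0,0]]]}}

```text
time: 23.1
tool_pos: [0.533, -0.2415, 0.3835]
orientation: [0.125, 0.992, 0.0, 0.0]
force: [-1.1, -0.3, 3.7]
grip_width: 0.231
grasp_force: 55.0
```

>>> {"fn": "servo_tool", "kwargs": {"commands": [[1,[0,0,0.2],[0,0,0]],[1,[0,0,0.2],[0,0,0]],[1,[0,0,0.2],[0,0,0]],[1,[0,0,0.2],[0,0,0]]]}}

```text
time: 23.5
tool_pos: [0.5327, -0.2417, 0.3753]
orientation: [0.126, 0.992, 0.0, 0.0]
force: [-0.9, -0.8, 4.2]
grip_width: 0.23
grasp_force: 55.0
```

>>> {"fn": "servo_tool", "kwargs": {"commands": [[1,[0,0,0.2],[0,0,0]],[1,[0,0,0.2],[0,0,0]],[1,[0,0,0.2],[0,0,0]]]}}

```text
time: 23.8
tool_pos: [0.5326, -0.2418, 0.3693]
orientation: [0.126, 0.992, 0.0, 0.0]
force: [-1.0, -0.4, 4.5]
grip_width: 0.234
grasp_force: 55.0
```

>>> {"fn": "servo_tool", "kwargs": {"commands": [[1,[0,0,0.1],[0,0,0]],[1,[0,0,0.1],[0,0,0]],[1,[0,0,0.1],[0,0,0]]]}}

```text
time: 24.1
tool_pos: [0.5327, -0.2419, 0.3666]
orientation: [0.126, 0.992, 0.0, 0.0]
force: [-2.0, -0.1, 8.4]
grip_width: 0.234
grasp_force: 55.0
```

>>> {"fn": "servo_tool", "kwargs": {"commands": [[1,[0,0,0.1],[0,0,0]],[1,[0,0,0],[0,0,0]]]}}

```text
time: 24.3
tool_pos: [0.5327, -0.242, 0.3658]
orientation: [0.126, 0.992, 0.0, 0.0]
force: [-1.5, 0.7, 7.5]
grip_width: 0.226
grasp_force: 55.0
```

>>> {"fn": "servo_tool", "kwargs": {"commands": [[1,[0,0,0.1],[0,0,0]],[1,[0,0,0],[0,0,0]]]}}

```text
time: 24.5
tool_pos: [0.5327, -0.242, 0.3651]
orientation: [0.126, 0.992, -0.0, 0.0]
force: [-1.9, 0.3, 8.9]
grip_width: 0.229
grasp_force: 55.0
```

>>> {"fn": "servo_tool", "kwargs": {"commands": [[1,[0,0,0.1],[0,0,0]],[1,[0,0,0],[0,0,0]]]}}

```text
time: 24.7
tool_pos: [0.5327, -0.242, 0.3643]
orientation: [0.126, 0.992, 0.0, 0.001]
force: [-1.9, 0.4, 11.9]
grip_width: 0.228
grasp_force: 55.0
```

>>> {"fn": "servo_tool", "kwargs": {"commands": [[1,[0,0,0.1],[0,0,0]],[1,[0,0,0],[0,0,0]]]}}

```text
time: 24.9
tool_pos: [0.5328, -0.2421, 0.3636]
orientation: [0.126, 0.992, 0.0, 0.001]
force: [-1.9, 1.4, 13.3]
grip_width: 0.231
grasp_force: 55.0
```

>>> {"fn": "servo_tool", "kwargs": {"commands": [[1,[0,0,0.05],[0,0,0]],[1,[0,0,0],[0,0,0]],[1,[0,0,0],[0,0,0]],[1,[0,0,0],[0,0,0]],[1,[0,0,0],[0,0,0]]]}}

```text
time: 25.4
tool_pos: [0.5328, -0.2421, 0.3633]
orientation: [0.126, 0.992, 0.0, 0.001]
force: [-2.5, 1.8, 16.9]
grip_width: 0.233
grasp_force: 55.0
```

>>> {"fn": "servo_tool", "kwargs": {"commands": [[1,[0,0,0],[0,0,0]],[1,[0,0,0],[0,0,0]],[1,[0,0,0],[0,0,0]],[1,[0,0,0],[0,0,0]],[1,[0,0,0],[0,0,0]],[1,[0,0,0],[0,0,0]]]}}

```text
time: 26.0
tool_pos: [0.5328, -0.2421, 0.3633]
orientation: [0.126, 0.992, 0.0, 0.001]
force: [-2.2, 1.3, 15.8]
grip_width: 0.233
grasp_force: 55.0
```

Run:
```python
from go import *
z=[]
for i in range(5): ctrl.camera("top"); z.append(ctrl.sense()["force"])
print(np.round(z,1)); to(.5335,-.2412,.44)
```

```text
[[-2.3  0.8 15.3]
 [-2.6  1.4 15.3]
 [-3.2  2.1 15.2]
 [-2.7  1.1 15.4]
 [-3.4  1.7 15.2]]
t 26.25 tcp [ 0.5328 -0.2421  0.3633] F [-3.4  1.7 15.2] w 0.23 g 55.0 SHIFT cm [-0.06  0.11 -7.67] tilt fix [ 0.   0.1 -0. ] yaw 75.6
```

Held at about 17 N on a ~2.7 N/mm slope, so that's the strainer spring. Lift out and return to the holder.

>>> {"fn": "servo_tool", "kwargs": {"commands": [[1,[0,0,-0.2],[0,0,0]],[1,[0,0,-0.5],[0,0,0]],[1,[0,0,-1],[0,0,0]],[1,[0,0,-1.5],[0,0,0]],[1,[0,0,-2],[0,0,0]],[1,[0,0,-2.6],[0,0,0]],[1,[0.1,0.5,0],[0,0,0]],[1,[0.4,2,0],[0,0,0]],[1,[0.7,3.5,0],[0,0,0]],[1,[0.8,3.9,0],[0,0,0]]]}}

```text
time: 27.25
tool_pos: [0.5375, -0.1405, 0.4393]
orientation: [0.127, 0.992, -0.0, -0.0]
force: [0.2, 0.1, -2.5]
grip_width: 0.23
grasp_force: 55.0
```

>>> {"fn": "servo_tool", "kwargs": {"commands": [[1,[0.8,3.9,0],[0,0,0]],[1,[0.8,3.9,0],[0,0,0]],[1,[0.8,3.9,0],[0,0,0]],[1,[0.8,3.9,0],[0,0,0]],[1,[0.8,3.9,0],[0,0,0]],[1,[0.8,3.9,0],[0,0,0]],[1,[0.8,3.9,0],[0,0,0]],[1,[0.8,3.9,0],[0,0,0]],[1,[0.8,3.9,0],[0,0,0]],[1,[0,0,0],[0,0,0]]]}}

```text
time: 28.25
tool_pos: [0.5541, 0.2242, 0.4385]
orientation: [0.121, 0.993, 0.001, -0.001]
force: [-0.6, -0.8, -2.3]
grip_width: 0.229
grasp_force: 55.0
```

>>> {"fn": "servo_tool", "kwargs": {"commands": [[1,[0.2,1,0],[0,0,0]],[1,[0,0,0],[0,0,0]],[1,[0,0,0],[0,0,0]]]}}

```text
time: 28.55
tool_pos: [0.5562, 0.2263, 0.4397]
orientation: [0.126, 0.992, -0.0, -0.0]
force: [0.5, -0.3, -2.0]
grip_width: 0.231
grasp_force: 55.0
```

```bash
cat > th.py <<'E'
from rim import *
to(.5577,.2478,.291)
for n in("wrist","side","top"):
    p=cam(n);W=world(p); t=ctrl.sense()["tool_pos"]; fz=t[2]-.2804
    for nm,lo,hi,c,r in(("flange",fz+.093,fz+.103,t[:2],.02),("shaft",fz+.02,fz+.085,t[:2],.012),("foot",fz-.003,fz+.014,t[:2],.016),("block",.040,.050,(.558,.2477),.062)):
        m=(np.hypot(W[...,0]-c[0],W[...,1]-c[1])<r+.004)&(W[...,2]>lo)&(W[...,2]<hi); q=W[m]
        if len(q)>8: (cx,cy),rr=cv2.minEnclosingCircle(q[:,:2].astype(np.float32)); print(n,nm,len(q),"circ",round(cx,4),round(cy,4),round(rr,4),"zmin",q[:,2].min().round(3))
to(.5577,.2478,.291)
E
python3 th.py
```

```text
t 28.55 tcp [0.5562 0.2263 0.4397] F [ 0.5 -0.3 -2. ] w 0.231 g 55.0 SHIFT cm [ 0.39  2.12 14.87] tilt fix [-0. -0.  0.] yaw 75.5
wrist flange 622 circ 0.5466 0.2283 0.0141 zmin 0.255
wrist shaft 323 circ 0.556 0.2259 0.0072 zmin 0.18
wrist foot 127 circ 0.556 0.2257 0.0109 zmin 0.16
wrist block 3369 circ 0.5576 0.2481 0.056 zmin 0.04
side shaft 153 circ 0.5572 0.2262 0.0069 zmin 0.18
side foot 86 circ 0.5573 0.2247 0.0113 zmin 0.16
side block 2006 circ 0.5583 0.2471 0.0558 zmin 0.04
top block 329 circ 0.5547 0.2466 0.0521 zmin 0.04
t 28.7 tcp [0.5563 0.226  0.44  ] F [ 0.8 -0.2 -2.5] w 0.229 g 55.0 SHIFT cm [ 0.42  2.15 14.9 ] tilt fix [-0.  0.  0.] yaw 75.5
```

>>> {"fn": "servo_tool", "kwargs": {"commands": [[1,[0.2,1.1,0],[0,0,0]],[1,[0.2,1.05,0],[0,0,0]],[1,[0,0,2],[0,0,0]],[1,[0,0,2.5],[0,0,0]],[1,[0,0,2.5],[0,0,0]],[1,[0,0,2],[0,0,0]],[1,[0,0,0.7],[0,0,0]],[1,[0,0,0],[0,0,0]],[1,[0,0,0],[0,0,0]]]}}

```text
time: 29.6
tool_pos: [0.5581, 0.2494, 0.3439]
orientation: [0.125, 0.992, 0.0, 0.001]
force: [1.1, -0.5, -1.5]
grip_width: 0.231
grasp_force: 55.0
```

```bash
python3 th.py
```

```text
t 29.6 tcp [0.5581 0.2494 0.3439] F [ 1.1 -0.5 -1.5] w 0.231 g 55.0 SHIFT cm [-0.   -0.17  5.29] tilt fix [ 0.1  0.1 -0. ] yaw 75.6
wrist flange 621 circ 0.5484 0.2519 0.0143 zmin 0.158
wrist shaft 324 circ 0.5588 0.249 0.0073 zmin 0.084
wrist foot 145 circ 0.5592 0.2492 0.0113 zmin 0.063
wrist block 5345 circ 0.5581 0.2481 0.0561 zmin 0.04
side shaft 52 circ 0.5588 0.2512 0.0061 zmin 0.084
side foot 58 circ 0.5588 0.2493 0.011 zmin 0.064
side block 1196 circ 0.5585 0.247 0.0556 zmin 0.04
top block 213 circ 0.5478 0.2472 0.0483 zmin 0.04
t 29.75 tcp [0.5581 0.2491 0.3442] F [-0.1  0.2 -1.6] w 0.232 g 55.0 SHIFT cm [ 0.01 -0.14  5.32] tilt fix [ 0.1  0.1 -0. ] yaw 75.6
```

>>> {"fn": "servo_tool", "kwargs": {"commands": [[1,[0.05,-0.15,0],[0,0,0]],[1,[0,0,1],[0,0,0]],[1,[0,0,1],[0,0,0]],[1,[0,0,1],[0,0,0]],[1,[0,0,1],[0,0,0]],[1,[0,0,0.8],[0,0,0]],[1,[0,0,0.3],[0,0,0]],[1,[0,0,0.1],[0,0,0]],[1,[0,0,0],[0,0,0]]]}}

```text
time: 30.65
tool_pos: [0.557, 0.2476, 0.291]
orientation: [0.126, 0.992, 0.0, 0.0]
force: [0.2, 0.4, -2.3]
grip_width: 0.23
grasp_force: 55.0
```

```bash
python3 th.py
```

```text
t 30.65 tcp [0.557  0.2476 0.291 ] F [ 0.2  0.4 -2.3] w 0.23 g 55.0 SHIFT cm [-0.07  0.04  0.  ] tilt fix [ 0.  0. -0.] yaw 75.6
wrist flange 631 circ 0.547 0.2498 0.0146 zmin 0.105
wrist shaft 618 circ 0.557 0.2476 0.016 zmin 0.031
wrist foot 196 circ 0.5599 0.2468 0.0144 zmin 0.009
wrist block 6318 circ 0.5504 0.2475 0.0514 zmin 0.04
side shaft 60 circ 0.5568 0.2478 0.0159 zmin 0.031
side foot 18 circ 0.5596 0.241 0.0127 zmin 0.012
side block 997 circ 0.5487 0.2474 0.0496 zmin 0.04
top block 127 circ 0.5315 0.2494 0.0395 zmin 0.04
t 30.8 tcp [0.557  0.2476 0.2913] F [ 0.1 -0.8 -1.8] w 0.227 g 55.0 SHIFT cm [-0.06  0.04  0.03] tilt fix [ 0.  0. -0.] yaw 75.6
```

Nearly touching the floor; ease the last millimetre, release gently and rise.

>>> {"fn": "servo_tool", "kwargs": {"commands": [[1,[0,0,0.07],[0,0,0]],[1,[0,0,0.05],[0,0,0]],[1,[0,0,0],[0,0,0]],[0.6,[0,0,0],[0,0,0]],[0.6,[0,0,0],[0,0,0]],[0.4,[0,0,0],[0,0,0]],[0.3,[0,0,0],[0,0,0]],[0.3,[0,0,0],[0,0,0]]], "force": 10}}

```text
time: 31.6
tool_pos: [0.5568, 0.2475, 0.2896]
orientation: [0.126, 0.992, -0.0, -0.0]
force: [0.1, 0.6, 0.3]
grip_width: 0.614
grasp_force: 0.0
```

>>> {"fn": "servo_tool", "kwargs": {"commands": [[0.3,[0,0,-1],[0,0,0]],[0.3,[0,0,-2],[0,0,0]],[0.3,[0,0,-3],[0,0,0]],[0.3,[0,0,-3],[0,0,0]],[0.3,[0,0,-3],[0,0,0]],[0.3,[0,0,0],[0,0,0]],[0.3,[0,0,0],[0,0,0]]]}}

```text
time: 32.3
tool_pos: [0.5569, 0.2475, 0.4109]
orientation: [0.126, 0.992, 0.001, 0.001]
force: [-1.0, -0.1, -1.1]
grip_width: 0.698
grasp_force: 0.0
```

```bash
python3 tm.py
python3 - <<'E'
from rim import *
for n in("side","top"):
    p=cam(n);W=world(p)
    if n=="side":
        m=(np.hypot(W[...,0]-.5335,W[...,1]+.2412)<.016)&(W[...,2]<.128); print("tube inside",m.sum(),np.nanpercentile(W[...,2][m],[2,10,50]).round(3) if m.sum() else "")
    else:
        for l in ["bung","cork_bung","beaker","sample","jar","figurine","mallet"]:
            for d in ctrl.regions_of(p,l)[:1]: print(l,round(d["p"],2),np.round(d["extent"]).tolist())
    save(p,"end_%s.png"%n)
a=cv2.imread("pics/end_side.png")[110:400,170:430]; cv2.imwrite("pics/end.png",cv2.resize(a,None,fx=2,fy=2,interpolation=3))
E
```

```text
t 32.3 tcp [0.5569 0.2475 0.4109] F [-1.  -0.1 -1.1] w 0.698 g 0.0 SHIFT cm [-2.000e-01 -1.000e-02  1.199e+01] tilt fix [ 0.1  0.1 -0. ] yaw 75.6
handletop 601 circ 0.5579 0.2475 0.0112 mean [0.5572 0.2476 0.1613] box mm [557.9 247.7] [20.5 21.2] 76
handle 235 circ 0.5552 0.2482 0.0106 mean [0.5498 0.2493 0.1375] box mm [551.5 249.3] [21.1  8.4] 73
flange 379 circ 0.5581 0.2472 0.0165 mean [0.5519 0.2487 0.1115] box mm [555. 248.] [31. 25.] 77
block 3541 circ 0.5578 0.2481 0.0565 mean [0.5514 0.2494 0.0457] box mm [558.1 247.6] [81.2 81.2] 90
t 32.35 tcp [0.5566 0.2475 0.4098] F [1.1 0.2 0.2] w 0.697 g 0.0 SHIFT cm [-0.25  0.02 11.88] tilt fix [ 0. -0.  0.] yaw 75.6
tube inside 13 [0.082 0.083 0.112]
bung 0.75 [257.0, 162.0, 271.0, 177.0]
cork_bung 0.67 [334.0, 162.0, 351.0, 177.0]
beaker 0.76 [297.0, 150.0, 312.0, 174.0]
sample 0.58 [229.0, 127.0, 254.0, 156.0]
jar 0.78 [369.0, 142.0, 392.0, 173.0]
figurine 0.8 [278.0, 123.0, 294.0, 147.0]
mallet 0.78 [426.0, 159.0, 459.0, 239.0]
```

View pics/end.png

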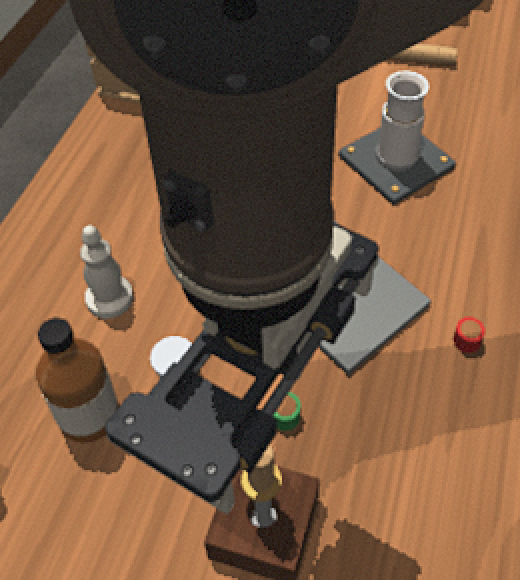

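The tamper stands upright in its holder at (263,500), its top at z 0.161. The plug top is at z≈0.083 in the tube, the bystanders haven't moved and the gripper is clear. Handing in.

```bash
python3 -c "
from plant import ctrl
print(ctrl.finish_job())"
```

```text
the job is handed in; nothing more can be done
None
```

I handed the job in at about 32 s; no verdict came back. By my last measurements, both plugs are bottomed on the strainer after more than 1 s at about 17 N, the tamper is upright in its holder, the gripper is clear and the bystanders have not moved.

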